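Fit the sprung dust cap to the brake inspection port

TASK

Pinch the two red sprung tabs of the yellow dust cap together, lift it and fit it plug-down into the steel-rimmed port of the blue brake housing. Press it gently down against the sprung black sealing frame, then let the tabs spring out under the rim so that the cap stays latched, level and released. Leave the other things on the bench where they are.

Things in the scene. Friction and masses are not known exactly. Their poses are not given: they have to be found in the camera images.
- cap: Loose yellow dust cap (130 g), standing on the bench on its black plug. Origin: centre of the plug's underside; z up, y along the line through both red tabs (the cap is the same turned half round). Plug 39 (x) by 63 (y) mm and 20 mm deep; its lowest 4 mm are 1.5 mm smaller on each side.
- flange (a point): Centre of the cap's yellow flange top, 24 mm above the cap's origin, axes as the cap. Flange 62 (x) by 92 (y) by 4 mm; its underside, 20 mm above the origin, lands on the sealing frame. The flange outward of each tab is free and solid: fingertips may bear down on it, also while the tabs are let out.
- tabs (a point): Midway between the two upright red tabs at half their height, 39 mm above the cap's origin, axes as the cap. Tabs 24 wide (x), 6 thick (y), 30 tall (from flange top, 24 mm, to 54 mm). Outer faces 44 mm apart (y = +22, -22) at rest, 32 mm apart when fully pinched.
- catches (a point): Midway between the two red catches low on the plug, 5.5 mm above the cap's origin. Each moves with its tab, is 24 wide (x) and 5 thick (3 to 8 mm above the origin), and sticks out to y = 37 mm at rest, 5.5 mm past the plug; fully pinched it lies within the plug's side. Square-edged: unpinched, the cap cannot enter the port.
- tab_a (a joint): Travel of the +y tab inwards, m: 0 sprung fully out, 0.006 fully pinched. Spring 3 N at rest, 8 N fully pinched.
- tab_b (a joint): The same for the -y tab.
- housing: The blue brake housing, fixed to the bench, 200 (x) by 230 (y) mm foot, origin at the centre of its underside, z up. On it stands the steel port boss, 110 (x) by 140 (y) mm. Its rim is 10 mm thick; the cavity below is wider than the catches and deep enough for the plug. Pressing the cap onto it with more than 25 N damages the cap.
- port (a point): Point on the port's vertical axis 85 mm above the bench, axes as the housing. Port: rectangular hole 42 (x) by 66 (y) mm in the boss's top. The boss rests on a shim pack, 0 to 20 mm, different each time and NOT in this reading: the true rim face lies 0 to 20 mm above this point. Fit the cap with its y axis along this y axis, either way round.
- frame (a point): 4 mm above port: where the top of the black sprung sealing frame round the hole (54 by 80 mm, 4 mm proud of the rim) would be without shims; truly 0 to 20 mm higher. It pushes the flange up with 3 N at first touch, 6 N pressed 2 mm, 9 N pressed 4 mm, where the flange meets the solid rim. Catches let out at 2 mm or more latch under the rim and hold it there; let out higher, they do not.
- friction_block: Brown friction block 62 by 90 by 20 mm, loose; leave alone.
- plug_gauge: Brass plug gauge, 95 mm long, 18 mm thick, lying; leave alone.
- template: Aluminium pad template 70 by 120 by 5 mm, loose; leave alone.
- grease_can: Red grease can, 66 mm diameter, 90 mm tall; leave alone.
- wrench: Steel wrench 200 mm long, lying; leave alone.

How it is judged:
By the outcome, as a careful person would: the job done as asked, in the order asked, and still so for the second after the job is handed in, with the robot touching nothing.
It also fails if it takes over 54 s, if anything falls off the work surface, if the arm or the gripper's body presses on something with over 40 N, if the wrist force passes 120 N, or if a joint passes its speed limit or range.

ROBOT

A 6-joint arm with a two-finger parallel gripper is mounted at the origin on the work surface. World frame = base frame: x ahead of the robot, y to its left, z up, the work surface at z = 0. Lengths are in m, angles in rad, forces in N, time in s.
With the tool pointing down it reaches from about 0.25 to 0.85 m from the base axis. Payload 12.5 kg.
Tool frame: the origin (TCP) lies at the very end of the fingers, on their centre line; the grasp point (between the pads) lies 19 mm behind it; z points along the fingers, y is the line along which they close (so a half turn about z gives the same grasp; the last joint's range is limited). The gripper opens to 93 mm and grips with 3 to 60 N. Pads are 15 mm wide; open, the fingers measure 128 mm over their backs; the gripper's body (75 mm by 188 mm) begins 65 mm behind the grasp point.
Start: joints at [1.08, 0.351, 1.652, -0, 1.139, -0.085], TCP at [0.217, 0.505, 0.219] pointing down, gripper open.
Joint ranges: [-2.75, 2.75], [-0.79, 2.1], [0.01, 2.65], [-1.57, 4.71], [0.07, 3.14], [-2.87, 2.87]. Speed limits (rad/s): [2.22, 2.22, 2.79, 3.14, 3.14, 3.14].

INTERFACE

Orientations are given as a rotation vector (axis times angle).
In Python, from plant import bot, eyes, close_job, models gives the robot as it stands.
- The arm moves only by the tool step_arm, never from a script. Its argument "rows" is a list that holds one entry, the list of rows, each a list of 4 numbers: the shift along the world's x, y, z in mm, then the turn about the world's z in degrees. In form: [[[tx, ty, tz, roll], ...]]. A call has 1 to 12 rows; each row shifts and turns the commanded pose from where the row before left it; what a row does not reach is not made up. A row lasts 1/8 s, in which the tool goes at most 62.5 mm and 10.7 degrees, less where a joint would pass 70% of its speed; a pose out of reach is approached as far as the arm can. A call with a gripper value outside its range is refused whole. "grip" is the closure in counts, from 0 (fully open) to 255 (shut), set as the call begins (left out, the last holds). The fingers move at their own pace and stop on an object; "squeeze" is the grip in N (left out, the last holds). Time passes only in rows, so rows that do not move let the fingers close. It gives the time, the measured TCP pose, the force, the opening and the grip force at its end, in the units of the state.
- bot.state(): the state, without advancing time (a new reading comes with each control period).
- eyes.grab_frame(name): name is "side" or "top"; returns the picture (420x560x3 uint8, red, green, blue); there is no depth.
- eyes.camera_info(name): a dict with "K" (3x3 intrinsics, pixels), "view" (4x4, takes a point from world to camera coordinates). Camera axes: x right, y up, looking along -z (the intrinsics and any distortion apply to the point x, -y, -z); pixel columns grow to the right and rows downward; lengths in m; the calibration is good to about 2 mm. A picture is of the moment at which its call begins. camera_info takes no time and is no camera call.
- close_job(): hands the job in; it is judged then, once.
Trained networks look in the newest picture that a camera, given by its name, has taken for a name from the list of things; names that differ only in an ending like _2 or _b are one class to them, and where a whole thing is asked for, a point or a joint stands for the part that bears it (a point fixed in the world has none). Each returns a list of dicts, best first, with "confidence" (0 to 1); they miss things now and then, are a little off and sometimes report something else, mostly with a low value. They report only what shows in the picture. A call takes as long as a camera call.
- models.find_in(camera, name): "position" ([column, row] in pixels, amid what is visible of it).
- models.regions_of(camera, name): "mask" (420x560 bool, what is visible of it) and "position" ([column, row] in pixels, amid what is visible of it).
- models.tip_of(camera, name): "position" ([column, row] in pixels: a listed point, or the origin of a listed thing).
The state is a dict: "clock": time; "q": joint angles; "dq": joint speeds; "tau": joint torques, N m; "tcp_pos": TCP position; "ee_rot": TCP orientation; "wrist_force": force on the tool from outside, world axes, zero at the start; "wrist_torque": the same for the moment, N m; "finger_gap": finger opening in m; "finger_force": force on a finger pad.
Only numpy, scipy, OpenCV 4.12 (cv2) and the standard library are available. Lean on these libraries where they do the work, as an engineer would, in place of code of your own. Each camera call takes 0.05 s, during which the arm holds its last target. There are 200 camera calls.

## Working session

There is one attempt and no reset: what is moved stays moved. The work goes in short steps, Python scripts to look and compute and a tool call to move; the robot and the scene stay as the last step left them, time stands still between calls to the robot, and variables do not carry over. Pictures are saved under pics/ and viewed, at most 10 in all, crops included, and the job is handed in when it is done.

Besides the shell and the picture viewer there is one more tool, called after "Call:" as a command line: name --argument value ..., lists and objects as JSON in quotes. step_arm: Moves the arm, as the interface text tells. Its arguments: {"type":"object","properties":{"rows":{"type":"array"},"grip":{"type":"number"},"squeeze":{"type":"number"}},"required":["rows"]}

```bash
mkdir -p pics; cat > h.py <<'E'
import numpy as np, cv2
from plant import bot, eyes, close_job, models
def grab(c,fn=None):
    im=eyes.grab_frame(c)
    if fn: cv2.imwrite('pics/'+fn,im[:,:,::-1])
    return im
def cam(c):
    i=eyes.camera_info(c); return np.array(i['K']),np.array(i['view']),i
def proj(c,P):
    K,V,i=cam(c); p=V@np.append(P,1); v=np.array([p[0],-p[1],-p[2]]); u=K@v; return u[:2]/u[2]
def ray(c,px):
    K,V,i=cam(c); d=np.linalg.inv(K)@[px[0],px[1],1]; d=np.array([d[0],-d[1],-d[2]])
    R=V[:3,:3]; o=-R.T@V[:3,3]; return o,R.T@d
def at_z(c,px,z):
    o,d=ray(c,px); return o+d*(z-o[2])/d[2]
def tri(px1,px2,c1='side',c2='top'):
    o1,d1=ray(c1,px1);o2,d2=ray(c2,px2);d1/=np.linalg.norm(d1);d2/=np.linalg.norm(d2)
    t=np.linalg.lstsq(np.c_[d1,-d2],o2-o1,rcond=None)[0]
    a,b=o1+t[0]*d1,o2+t[1]*d2; return (a+b)/2,np.linalg.norm(a-b)
E
python3 - <<'E'
from h import *
np.set_printoptions(precision=4,suppress=True)
for c in('side','top'):
    im=grab(c,c+'0.png'); i=cam(c)[2]; print(c,{k:v for k,v in i.items()}); o,_=ray(c,(280,210)); print('cam pos',o)
    for n in('cap','flange','tabs','catches','housing','port','frame'):
        print(n,[(np.round(r['position'],1),round(r['confidence'],2)) for r in models.tip_of(c,n)[:2]])
s=bot.state(); print(s)
E
```

```text
side {'K': array([[418.1323,   0.    , 280.4628],
       [  0.    , 418.1323, 213.8069],
       [  0.    ,   0.    ,   1.    ]]), 'view': array([[ 0.6769, -0.7357,  0.0214, -0.3275],
       [ 0.3333,  0.3324,  0.8823, -0.2326],
       [-0.6562, -0.5901,  0.4702, -1.1212],
       [ 0.    ,  0.    ,  0.    ,  1.    ]])}
cam pos [-0.4366 -0.8253  0.7394]
cap [(array([228.6, 218.5]), 0.63), (array([229.5, 217.3]), 0.2)]
flange [(array([226.5, 210.5]), 0.54)]
tabs [(array([231.7, 210. ]), 0.75)]
catches [(array([230.2, 215.6]), 0.79), (array([226.5, 211. ]), 0.35)]
housing [(array([326.6, 241.8]), 0.74)]
port [(array([327. , 214.6]), 0.59)]
frame [(array([331.6, 216.2]), 0.9), (array([326.5, 215.4]), 0.29)]
top {'K': array([[389.473 ,   0.    , 273.4254],
       [  0.    , 389.473 , 215.6187],
       [  0.    ,   0.    ,   1.    ]]), 'view': array([[-0.0064, -0.9999, -0.0125, -0.0197],
       [ 0.9834, -0.0085,  0.181 , -0.4405],
       [-0.1811, -0.0112,  0.9834, -0.989 ],
       [ 0.    ,  0.    ,  0.    ,  1.    ]])}
cam pos [ 0.254  -0.0345  1.052 ]
cap [(array([189. , 219.7]), 0.62)]
flange [(array([184.8, 217.9]), 0.56)]
tabs [(array([184. , 216.6]), 0.9), (array([112.8, 264. ]), 0.55)]
catches [(array([183.3, 218.7]), 0.97), (array([139.6, 201.3]), 0.48)]
housing [(array([312.2, 171. ]), 0.85)]
port [(array([311.9, 161.1]), 0.66)]
frame [(array([316.7, 159.3]), 0.8)]
{'clock': 0.8, 'q': array([ 1.0804,  0.3507,  1.6518,  0.    ,  1.1391, -0.0846]), 'dq': array([-0.0005,  0.0008,  0.    ,  0.0013, -0.0006,  0.    ]), 'tau': array([  0.0014, -49.7226, -28.5478,   0.0701,   0.022 ,  -0.    ]), 'tcp_pos': array([0.2171, 0.5053, 0.2186]), 'ee_rot': array([-0.633 , -3.0771,  0.    ]), 'wrist_force': array([ 0.494 ,  0.1415, -0.2087]), 'wrist_torque': array([ 0.0273,  0.0164, -0.0054]), 'finger_force': 0.0, 'finger_gap': 0.09320533616454622}
```

View pics/side0.png

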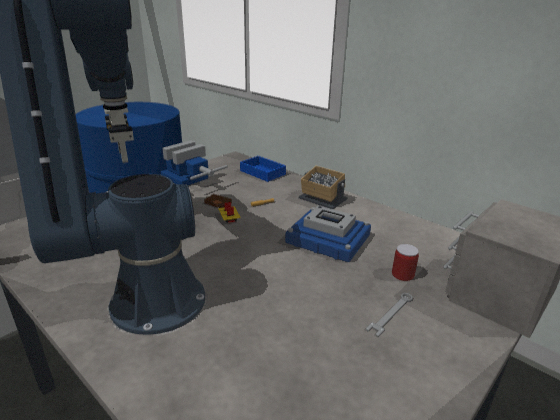

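View pics/top0.png

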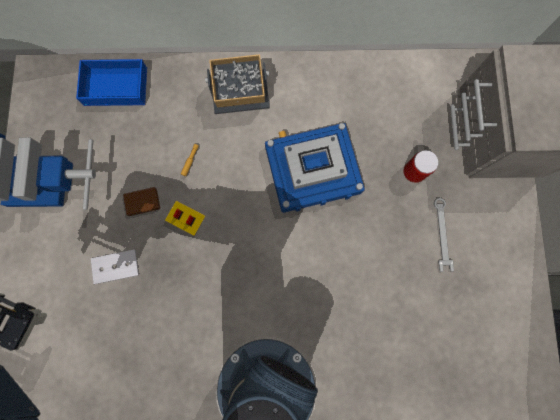

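The side view shows the cap at about (228,212) and the housing port at (330,217). The top view shows the cap at (186,218), with tabs at (179,214) and (191,221), and the port at (316,160). Next I'll rectify both into metric views for accuracy.

```bash
cat >> h.py <<'E'
def rect(c,im,x0,y0,z,w=.2,s=4000):
    # metric ortho view: cols = -y... use col=(y0+w/2-y)*s,row=(x0+w/2-x)*s (like top cam)
    W=[(x0+a,y0+b) for a,b in((w/2,w/2),(w/2,-w/2),(-w/2,-w/2),(-w/2,w/2))]
    n=w*s; D=np.float32([[0,0],[n,0],[n,n],[0,n]])
    H=cv2.getPerspectiveTransform(np.float32([proj(c,[*p,z]) for p in W]),D)
    return cv2.warpPerspective(im,H,(int(n),int(n)),flags=cv2.INTER_CUBIC)
E
python3 - <<'E'
from h import *
np.set_printoptions(precision=4,suppress=True)
T=cv2.imread('pics/top0.png')[:,:,::-1].copy();S=cv2.imread('pics/side0.png')[:,:,::-1].copy()
c0=at_z('top',(186,218),.024); p0=at_z('top',(316,160),.095); print(c0,p0)
print('tri cap flange',tri((228,212.5),(186,218)),'port',tri((330.5,216.5),(316,160)))
# cap yellow
for c,im in(('top',T),('side',S)):
    r=rect(c,im,c0[0],c0[1],.024,.16,4000)
    h=cv2.cvtColor(r,cv2.COLOR_RGB2HSV); m=cv2.inRange(h,(18,120,60),(38,255,255))
    cs,_=cv2.findContours(m,cv2.RETR_EXTERNAL,2); k=max(cs,key=cv2.contourArea)
    (a,b),(w,hh),an=cv2.minAreaRect(cv2.convexHull(k)); print(c,'cap', c0[0]+.08-b/4000,c0[1]+.08-a/4000,w/4,hh/4,an)
    cv2.imwrite('pics/c_%s.png'%c,r[:,:,::-1])
A=[cv2.resize(rect(c,im,p0[0],p0[1],.095,.2,2000),(400,300)) for c,im in(('top',T),('side',S))]
B=[cv2.resize(rect(c,im,c0[0],c0[1],.024,.16,2000),(400,300)) for c,im in(('top',T),('side',S))]
cv2.imwrite('pics/m0.png',np.vstack([np.hstack(A),np.hstack(B)])[:,:,::-1])
E
```

```text
[0.4389 0.2123 0.024 ] [ 0.5742 -0.1336  0.095 ]
tri cap flange (array([0.4371, 0.2141, 0.0233]), np.float64(0.0050079050365173594)) port (array([ 0.5776, -0.1349,  0.086 ]), np.float64(0.0010238579933925065))
top cap 0.43974614178746835 0.21603806919264734 94.03717041015625 63.745933532714844 27.781574249267578
side cap 0.4361475394925465 0.21242774814772547 102.86864471435547 64.55451965332031 28.013856887817383
```

View pics/m0.png

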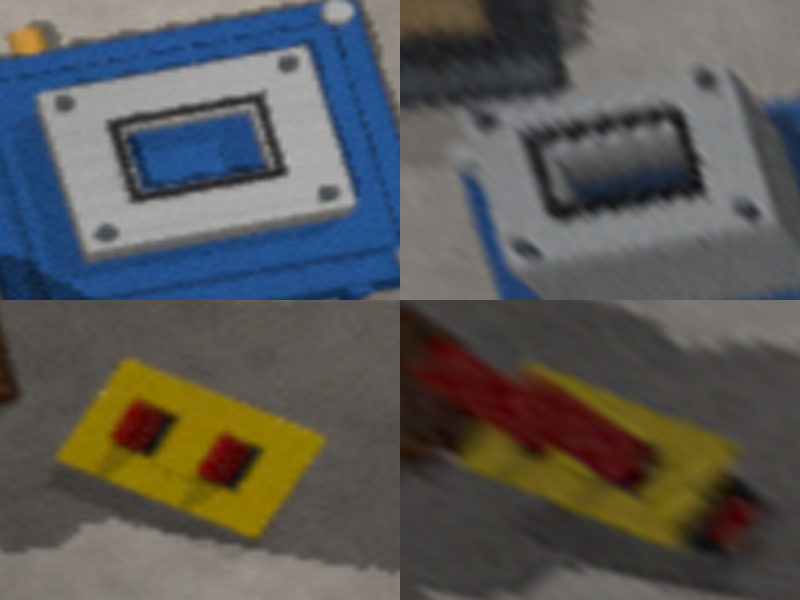

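Upper row: the steel boss and black frame show clearly in both cameras. Lower row: the cap's yellow flange is clean in the top view, with its long axis about 28° off. In the side view the tabs occlude it. Next I'll fit the black ring in both views for port pose and height.

```bash
cat >> h.py <<'E'
def ring(c,im,x0,y0,z,dbg=None):
    s=4000;w=.13
    r=rect(c,im,x0,y0,z,w,s); v=cv2.GaussianBlur(r,(0,0),2).max(2); m=(v<95).astype(np.uint8)
    cs,_=cv2.findContours(m,cv2.RETR_EXTERNAL,2)
    k=max(cs,key=lambda q:cv2.contourArea(cv2.convexHull(q)) )
    (a,b),(ww,hh),an=cv2.minAreaRect(cv2.convexHull(k))
    if ww<hh: ww,hh,an=hh,ww,an-90
    return x0+w/2-b/s,y0+w/2-a/s,ww/s*1e3,hh/s*1e3,an
E
python3 - <<'E'
from h import *
np.set_printoptions(precision=4,suppress=True)
T=cv2.imread('pics/top0.png')[:,:,::-1].copy();S=cv2.imread('pics/side0.png')[:,:,::-1].copy()
for z in(.089,.094,.099,.104,.109):
    print(z,np.array(ring('top',T,.576,-.134,z)),np.array(ring('side',S,.576,-.134,z)))
E
```

```text
0.089 [  0.5778  -0.1326  81.4294  58.1059 -13.134 ] [  0.5751  -0.1348  85.175   67.834  -14.2414]
0.094 [  0.5761  -0.1321  80.9297  57.8032 -13.1134] [  0.5674  -0.1401  84.6449  67.1217 -14.0362]
0.099 [  0.5744  -0.1316  80.5199  57.5005 -13.0919] [  0.5596  -0.1454  83.978   66.576  -14.0362]
0.104 [  0.5728  -0.1311  80.1591  57.2028 -13.1134] [  0.5518  -0.1507  83.2215  66.1619 -14.1751]
0.109 [  0.5711  -0.1306  79.6722  56.9026 -13.1134] [  0.5441  -0.1562  83.0078  65.5452 -14.0362]
```

Call:
step_arm --rows '[[[20,-26,-5,-0.5],[25,-33,-10,-0.5],[25,-33,-10,-0.5],[25,-33,-10,-0.5],[25,-33,-10,-0.5],[25,-33,-10,-0.5],[25,-33,-10,-0.5],[25,-33,-10,-0.5],[20,-22,-10,-0.5],[8,-10,-10,-0.1],[0,0,0,0]]]' --grip 0 --squeeze 25

```text
clock: 2.17
tcp_pos: [0.4398, 0.2161, 0.123]
ee_rot: [-0.757, -3.048, 0.001]
wrist_force: [-0.1, -0.1, -0.4]
finger_gap: 0.0928
finger_force: 0.0
```

```bash
python3 - <<'E'
from h import *
T=grab('top');S=grab('side')
s=bot.state();p=s['tcp_pos'];print(proj('side',p),proj('top',p))
def crop(im,c,h=35): 
    return cv2.resize(im[int(c[1])-h:int(c[1])+h,int(c[0])-h:int(c[0])+h],(400,400),interpolation=cv2.INTER_CUBIC)
a=T.copy();b=S.copy()
for dy in(-.0465,.0465):
    R=cv2.Rodrigues(s['ee_rot'])[0]
    for c,im in(('top',a),('side',b)):
        q=proj(c,p+R[:,1]*dy); cv2.circle(im,tuple(int(round(v)) for v in q),1,(0,255,0),-1)
cv2.imwrite('pics/g0.png',np.hstack([crop(a,(186,210)),crop(b,(228,195))])[:,:,::-1])
E
```

```text
[227.64812669 186.88192781] [174.54712313 210.54959857]
```

View pics/g0.png

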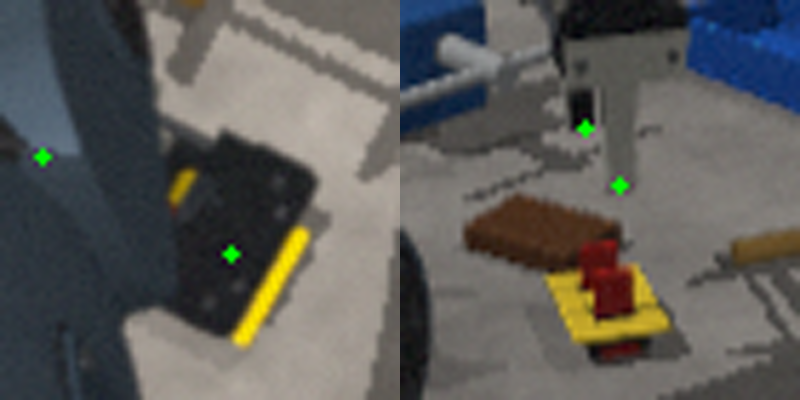

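The side crop shows the projected fingertips matching the real ones (585,128 and 620,185), with the cap below and aligned with them. I'll descend next.

Call:
step_arm --rows '[[[0,0,-20,0],[0,0,-25,0],[0,0,-25,0],[0,0,-17,0],[0,0,-8,0],[0,0,-2,0],[0,0,0,0]]]'

```text
clock: 3.15
tcp_pos: [0.4403, 0.2166, 0.0272]
ee_rot: [0.755, 3.049, 0.001]
wrist_force: [0.4, 0.8, -0.1]
finger_gap: 0.0931
finger_force: 0.0
```

Call:
step_arm --rows '[[[0,0,0,0],[0,0,0,0],[0,0,0,0],[0,0,0,0],[0,0,0,0],[0,0,0,0]]]' --grip 255 --squeeze 22

```text
clock: 3.9
tcp_pos: [0.4401, 0.2164, 0.0267]
ee_rot: [0.756, 3.049, 0.0]
wrist_force: [0.5, -0.7, 1.0]
finger_gap: 0.0379
finger_force: 5.5
```

Call:
step_arm --rows '[[[0,0,0,0],[0,0,0,0],[0,0,-1,0],[0,0,-1,0],[0,0,0,0]]]'

```text
clock: 4.53
tcp_pos: [0.4404, 0.2163, 0.0263]
ee_rot: [0.755, 3.049, 0.0]
wrist_force: [-8.4, -5.0, 29.0]
finger_gap: 0.0313
finger_force: 22.1
```

Friction on the pinched tabs is carrying that load, so the fingertips aren't on the flange yet. I'll reopen a little, bear lightly on the flange and pinch again.

Call:
step_arm --rows '[[[0,0,1,0],[0,0,0,0],[0,0,0,0],[0,0,0,0]]]' --grip 110

```text
clock: 5.03
tcp_pos: [0.44, 0.2163, 0.0254]
ee_rot: [-0.756, -3.049, 0.0]
wrist_force: [-0.6, -1.1, 1.1]
finger_gap: 0.053
finger_force: 0.0
```

Call:
step_arm --rows '[[[0,0,-0.8,0],[0,0,0,0],[0,0,0,0]]]'

```text
clock: 5.4
tcp_pos: [0.44, 0.2163, 0.0248]
ee_rot: [-0.756, -3.049, 0.0]
wrist_force: [0.4, 0.5, 0.4]
finger_gap: 0.0532
finger_force: 0.0
```

Call:
step_arm --rows '[[[0,0,-0.7,0],[0,0,0,0],[0,0,0,0]]]'

```text
clock: 5.78
tcp_pos: [0.4401, 0.2163, 0.0243]
ee_rot: [0.756, 3.049, 0.0]
wrist_force: [-1.1, -0.7, 4.6]
finger_gap: 0.0526
finger_force: 2.5
```

Call:
step_arm --rows '[[[0,0,0,0],[0,0,0,0],[0,0,0,0],[0,0,0,0],[0,0,0,0]]]' --grip 255 --squeeze 25

```text
clock: 6.4
tcp_pos: [0.4404, 0.2165, 0.0245]
ee_rot: [0.756, 3.049, 0.001]
wrist_force: [-2.0, 0.0, 8.5]
finger_gap: 0.0309
finger_force: 25.0
```

Call:
step_arm --rows '[[[0,0,10,0],[0,0,30,0],[0,0,40,4],[0,0,40,5],[0,0,20,5],[0,0,0,5],[0,0,0,0]]]'

```text
clock: 7.28
tcp_pos: [0.4399, 0.2163, 0.1644]
ee_rot: [0.243, 3.132, 0.0]
wrist_force: [-0.5, -0.7, -1.9]
finger_gap: 0.0305
finger_force: 25.0
```

Call:
step_arm --rows '[[[8,-20,0,2],[12,-31,0,2],[14,-35,0,2],[14,-35,0,2],[14,-35,0,2],[14,-35,0,2],[14,-35,0,2],[14,-35,0,2],[14,-35,0,2],[12,-31,0,2],[7,-22,0,2],[0,0,0,0]]]'

```text
clock: 8.78
tcp_pos: [0.5769, -0.1337, 0.1635]
ee_rot: [0.354, -3.121, -0.001]
wrist_force: [0.9, -0.3, -1.8]
finger_gap: 0.0307
finger_force: 25.0
```

Call:
step_arm --rows '[[[0,0,0,0],[0,0,0,0]]]'

```text
clock: 9.02
tcp_pos: [0.5768, -0.1318, 0.1641]
ee_rot: [0.36, -3.121, -0.0]
wrist_force: [0.3, 0.4, -0.7]
finger_gap: 0.0308
finger_force: 25.0
```

```bash
python3 - <<'E'
from h import *
T=grab('top');S=grab('side')
s=bot.state();p=s['tcp_pos'];print(p,s['ee_rot'])
R=cv2.Rodrigues(s['ee_rot'])[0]; x,y=R[:,0],R[:,1]; print('psi',np.degrees(np.arctan2(-y[0],y[1])))
def box(im,c,o,hx,hy,col):
    q=np.array([proj(c,o+a*hx*x+b*hy*y) for a,b in((1,1),(1,-1),(-1,-1),(-1,1))])
    cv2.polylines(im,[np.round((q-OFF)*K).astype(int)],True,col,1)
ims=[]
for c,im,ctr in(('top',T,(316,165)),('side',S,(330,200))):
    h=45;K=400/90.;OFF=np.array(ctr)-h
    r=cv2.resize(im[ctr[1]-h:ctr[1]+h,ctr[0]-h:ctr[0]+h],(400,400),interpolation=cv2.INTER_CUBIC)
    r=np.ascontiguousarray(r)
    box(r,c,p-[0,0,.0003],.031,.046,(0,255,0)); box(r,c,p-[0,0,.0243],.0195,.0315,(255,0,255))
    x=np.array([np.cos(np.radians(13.1)),np.sin(np.radians(13.1)),0]);y=np.array([-x[1],x[0],0])
    box(r,c,np.array([.5775,-.1326,.0895]),.027,.040,(255,255,0))
    x,y=R[:,0],R[:,1]
    ims.append(r)
cv2.imwrite('pics/p0.png',np.hstack(ims)[:,:,::-1])
cv2.imwrite('pics/top1.png',T[:,:,::-1]);cv2.imwrite('pics/side1.png',S[:,:,::-1])
E
```

```text
[ 0.57698682 -0.13198389  0.16421269] [ 3.60235160e-01 -3.12083042e+00 -8.91913290e-05]
psi 13.168938414853141
```

View pics/p0.png

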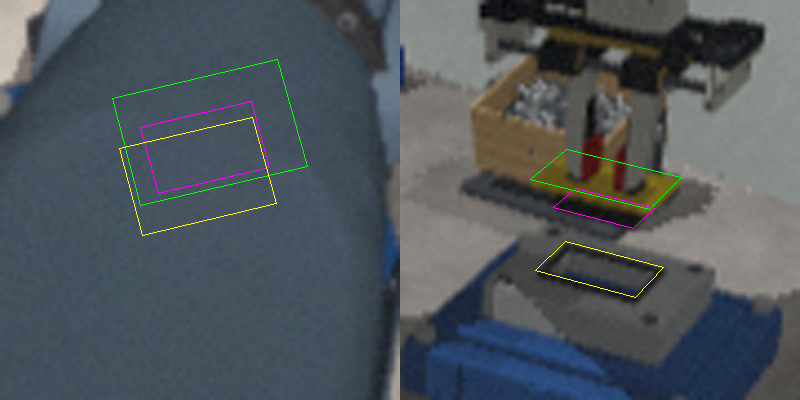

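The top view is blocked by the arm. The side view shows the flange at roughly (535–680, 150–210), matching its prediction, and the ring close to its predicted outline. I'll quantify both by edge fits.

```bash
cat >> h.py <<'E'
from scipy.ndimage import map_coordinates, gaussian_filter
def edgefit(c,F,o,psi,hx,hy,edges,d=.0012,rng=.006,fix=None):
    """F: scalar image, high inside edge. edges: list of (axis,sign). returns best (dx,dy) in box axes, score"""
    x=np.array([np.cos(psi),np.sin(psi),0]);y=np.array([-x[1],x[0],0])
    K,V,_=cam(c)
    def S(P):
        p=(V[:3,:3]@P.T).T+V[:3,3]; u=np.c_[p[:,0],-p[:,1],-p[:,2]]@K.T; u=u[:,:2]/u[:,2:]
        return map_coordinates(F,[u[:,1],u[:,0]],order=1)
    g=np.arange(-rng,rng+1e-9,.0005)
    def sc(dx,dy,ax,sg):
        t=np.linspace(-.8,.8,41)[:,None]
        c0=o+dx*x+dy*y
        f=lambda k: c0+ (sg*(hx+k)*x+t*hy*y if ax==0 else sg*(hy+k)*y+t*hx*x)
        return (S(f(-d))-S(f(d))).mean()
    out={}
    for ax,sg in edges:  # per-edge best shift along its normal
        s=[sc(a,0,ax,sg) if ax==0 else sc(0,a,ax,sg) for a in g]; k=int(np.argmax(s))
        b=g[k]
        if 0<k<len(g)-1:
            den=s[k-1]-2*s[k]+s[k+1]; b+=.0005*.5*(s[k-1]-s[k+1])/den if den else 0
        out[(ax,sg)]=(round(b*1e3,2),round(float(s[k]),1))
    return out
def yellow(im): i=im.astype(float); return np.minimum(i[...,0],i[...,1])-i[...,2]
def dark(im): return 255-im.astype(float).max(2)
def bright_grey(im): i=im.astype(float); return i.min(2)
E
python3 - <<'E'
from h import *
L=lambda f:cv2.imread('pics/'+f)[:,:,::-1]
A=[(0,1),(0,-1),(1,1),(1,-1)]
p=np.array([.57699,-.13198,.16421]); r=np.radians
print('held flange side',edgefit('side',yellow(L('side1.png')),p-[0,0,.0003],r(13.17),.031,.046,A,.002))
print('bench cap top',edgefit('top',yellow(L('top0.png')),np.array([.4400,.2163,.024]),r(-27.8),.031,.046,A,.002))
print('bench cap side',edgefit('side',yellow(L('side0.png')),np.array([.4400,.2163,.024]),r(-27.8),.031,.046,A,.002))
for z in (.089,.092,.095):
  q=np.array([.5775,-.1326,z])
  for n,f in(('top','top0.png'),('side','side0.png'),('side','side1.png')):
    print(z,f,'frame',edgefit(n,dark(L(f)),q,r(13.1),.027,.040,A,.002))
  q=q-[0,0,.004]
  for n,f in(('top','top0.png'),('side','side0.png')):
    print(z,f,'boss',edgefit(n,bright_grey(L(f)),q,r(13.1),.055,.070,A,.002,.008))
E
```

```text
held flange side {(0, 1): (np.float64(-2.26), 7.6), (0, -1): (np.float64(-6.0), 16.3), (1, 1): (np.float64(-0.18), 15.6), (1, -1): (np.float64(-1.29), 43.2)}
bench cap top {(0, 1): (np.float64(-0.36), 76.9), (0, -1): (np.float64(0.55), 77.5), (1, 1): (np.float64(-0.63), 76.9), (1, -1): (np.float64(0.17), 79.6)}
bench cap side {(0, 1): (np.float64(-1.38), 41.1), (0, -1): (np.float64(-1.44), 41.2), (1, 1): (np.float64(-1.35), 6.3), (1, -1): (np.float64(-6.0), 19.3)}
0.089 top0.png frame {(0, 1): (np.float64(2.1), 80.7), (0, -1): (np.float64(-1.56), 86.1), (1, 1): (np.float64(0.55), 79.2), (1, -1): (np.float64(-0.68), 85.5)}
0.089 side0.png frame {(0, 1): (np.float64(1.94), 28.8), (0, -1): (np.float64(-6.0), 39.5), (1, 1): (np.float64(0.35), 51.4), (1, -1): (np.float64(-2.57), 64.1)}
0.089 side1.png frame {(0, 1): (np.float64(2.17), 17.9), (0, -1): (np.float64(-6.0), 17.6), (1, 1): (np.float64(0.47), 23.1), (1, -1): (np.float64(-2.09), 35.3)}
0.089 top0.png boss {(0, 1): (np.float64(1.1), 87.4), (0, -1): (np.float64(0.45), 48.6), (1, 1): (np.float64(1.09), 73.7), (1, -1): (np.float64(-0
[... 1088 characters left out ...]
oat64(1.38), 79.2), (1, -1): (np.float64(0.64), 86.0)}
0.095 side0.png frame {(0, 1): (np.float64(-6.0), 25.4), (0, -1): (np.float64(3.86), -2.6), (1, 1): (np.float64(-3.65), 43.7), (1, -1): (np.float64(-6.0), 55.5)}
0.095 side1.png frame {(0, 1): (np.float64(-6.0), 16.0), (0, -1): (np.float64(6.0), -3.4), (1, 1): (np.float64(-3.52), 22.3), (1, -1): (np.float64(-5.63), 30.9)}
0.095 top0.png boss {(0, 1): (np.float64(-1.06), 87.7), (0, -1): (np.float64(-0.99), 49.3), (1, 1): (np.float64(1.71), 73.6), (1, -1): (np.float64(0.77), 96.1)}
0.095 side0.png boss {(0, 1): (np.float64(-8.0), 11.9), (0, -1): (np.float64(-8.0), 11.5), (1, 1): (np.float64(-3.69), 29.9), (1, -1): (np.float64(-2.7), 33.4)}
```

The estimates agree: the target is about +0.5 mm x and -0.1 mm y from here, with the frame top near 0.0905 (shim ≈ 1.5 mm). Contact with the frame should come at TCP z ≈ 0.095.

Call:
step_arm --rows '[[[0.5,-0.1,-10,0],[0,0,-15,0],[0,0,-12,0],[0,0,-6,0],[0,0,0,0],[0,0,0,0]]]'

```text
clock: 9.88
tcp_pos: [0.5778, -0.1329, 0.1215]
ee_rot: [-0.36, 3.12, -0.0]
wrist_force: [0.2, -0.2, -0.5]
finger_gap: 0.0306
finger_force: 25.0
```

Call:
step_arm --rows '[[[-0.2,0.4,0,0],[0,0,0,0],[0,0,0,0]]]'

```text
clock: 10.25
tcp_pos: [0.5774, -0.1324, 0.1213]
ee_rot: [-0.36, 3.121, -0.0]
wrist_force: [0.4, -0.2, -1.1]
finger_gap: 0.0307
finger_force: 25.0
```

Call:
step_arm --rows '[[[0,0,-3,0],[0,0,-3,0],[0,0,-2,0],[0,0,-1,0],[0,0,0,0]]]'

```text
clock: 10.88
tcp_pos: [0.5774, -0.1324, 0.1121]
ee_rot: [0.36, -3.121, -0.0]
wrist_force: [0.2, 0.5, -1.0]
finger_gap: 0.0303
finger_force: 25.0
```

Call:
step_arm --rows '[[[0,0,-1,0],[0,0,-1,0],[0,0,-1,0],[0,0,0,0]]]'

```text
clock: 11.38
tcp_pos: [0.5773, -0.1324, 0.109]
ee_rot: [0.36, -3.121, -0.0]
wrist_force: [-0.9, 0.5, -1.9]
finger_gap: 0.0305
finger_force: 25.0
```

Call:
step_arm --rows '[[[0,0,-1,0],[0,0,-1,0],[0,0,-1,0],[0,0,0,0]]]'

```text
clock: 11.88
tcp_pos: [0.5773, -0.1323, 0.106]
ee_rot: [0.36, -3.121, -0.0]
wrist_force: [-0.5, 0.6, -1.2]
finger_gap: 0.0308
finger_force: 25.0
```

Call:
step_arm --rows '[[[0,0,-1,0],[0,0,-1,0],[0,0,-1,0],[0,0,0,0]]]'

```text
clock: 12.38
tcp_pos: [0.5774, -0.1324, 0.103]
ee_rot: [0.36, -3.121, -0.0]
wrist_force: [-0.7, -0.4, -2.0]
finger_gap: 0.0309
finger_force: 25.0
```

Call:
step_arm --rows '[[[0,0,-1,0],[0,0,-1,0],[0,0,-1,0],[0,0,0,0]]]'

```text
clock: 12.88
tcp_pos: [0.5773, -0.1323, 0.1]
ee_rot: [0.36, -3.121, -0.0]
wrist_force: [0.5, 0.5, -0.4]
finger_gap: 0.0307
finger_force: 25.0
```

Call:
step_arm --rows '[[[0,0,-1,0],[0,0,-1,0],[0,0,-1,0],[0,0,0,0]]]'

```text
clock: 13.38
tcp_pos: [0.5773, -0.1324, 0.097]
ee_rot: [0.36, -3.121, -0.0]
wrist_force: [-0.2, -0.6, -0.1]
finger_gap: 0.0304
finger_force: 25.0
```

Call:
step_arm --rows '[[[0,0,-0.7,0],[0,0,0,0]]]'

```text
clock: 13.62
tcp_pos: [0.5774, -0.1324, 0.0964]
ee_rot: [0.36, -3.121, -0.0]
wrist_force: [0.2, -0.6, -1.1]
finger_gap: 0.0305
finger_force: 25.0
```

Call:
step_arm --rows '[[[0,0,-0.7,0],[0,0,0,0]]]'

```text
clock: 13.88
tcp_pos: [0.5773, -0.1323, 0.0956]
ee_rot: [0.36, -3.121, -0.0]
wrist_force: [0.2, 0.4, -1.1]
finger_gap: 0.0308
finger_force: 25.0
```

Call:
step_arm --rows '[[[0,0,-0.7,0],[0,0,0,0]]]'

```text
clock: 14.12
tcp_pos: [0.5773, -0.1323, 0.095]
ee_rot: [0.36, -3.121, -0.0]
wrist_force: [0.3, -0.1, -0.6]
finger_gap: 0.0303
finger_force: 25.0
```

Call:
step_arm --rows '[[[0,0,-0.7,0],[0,0,0,0]]]'

```text
clock: 14.38
tcp_pos: [0.5774, -0.1324, 0.0945]
ee_rot: [-0.36, 3.121, -0.0]
wrist_force: [-0.7, 0.8, 1.3]
finger_gap: 0.0309
finger_force: 25.0
```

Call:
step_arm --rows '[[[0,0,-0.7,0],[0,0,0,0]]]'

```text
clock: 14.62
tcp_pos: [0.5775, -0.1324, 0.0938]
ee_rot: [-0.36, 3.121, -0.0]
wrist_force: [-0.7, 0.4, 3.2]
finger_gap: 0.0308
finger_force: 25.0
```

Call:
step_arm --rows '[[[0,0,-0.7,0],[0,0,0,0]]]'

```text
clock: 14.88
tcp_pos: [0.5775, -0.1324, 0.093]
ee_rot: [-0.36, 3.121, -0.0]
wrist_force: [-1.5, 0.1, 3.6]
finger_gap: 0.0309
finger_force: 25.0
```

Call:
step_arm --rows '[[[0,0,-0.7,0],[0,0,0,0]]]'

```text
clock: 15.12
tcp_pos: [0.5774, -0.1324, 0.0923]
ee_rot: [-0.36, 3.121, -0.0]
wrist_force: [-1.8, 0.8, 4.3]
finger_gap: 0.0308
finger_force: 25.0
```

Call:
step_arm --rows '[[[0,0,-0.5,0],[0,0,0,0]]]'

```text
clock: 15.38
tcp_pos: [0.5775, -0.1324, 0.0919]
ee_rot: [-0.36, 3.121, -0.0]
wrist_force: [-1.4, 0.3, 5.9]
finger_gap: 0.0307
finger_force: 25.0
```

Call:
step_arm --rows '[[[0,0,-0.4,0],[0,0,0,0],[0,0,0,0]]]'

```text
clock: 15.75
tcp_pos: [0.5775, -0.1324, 0.0915]
ee_rot: [-0.36, 3.121, -0.0]
wrist_force: [-2.1, 0.7, 5.9]
finger_gap: 0.0307
finger_force: 25.0
```

Pressed about 3 mm at roughly 7 N. Now I'll let the tabs out while the fingertips bear on the flange.

Call:
step_arm --rows '[[[0,0,0,0],[0,0,0,0],[0,0,0,0],[0,0,0,0],[0,0,0,0]]]' --grip 110

```text
clock: 16.38
tcp_pos: [0.5779, -0.1327, 0.0917]
ee_rot: [-0.36, 3.12, -0.001]
wrist_force: [-0.6, -1.7, 5.4]
finger_gap: 0.053
finger_force: 2.7
```

Call:
step_arm --rows '[[[0,0,0.7,0],[0,0,0,0]]]'

```text
clock: 16.62
tcp_pos: [0.5778, -0.1326, 0.0923]
ee_rot: [-0.359, 3.12, -0.001]
wrist_force: [1.5, -1.2, 5.3]
finger_gap: 0.0531
finger_force: 2.3
```

Call:
step_arm --rows '[[[0,0,0.7,0],[0,0,0,0]]]'

```text
clock: 16.88
tcp_pos: [0.577, -0.1322, 0.0924]
ee_rot: [0.36, -3.12, -0.001]
wrist_force: [-0.6, 0.2, 0.8]
finger_gap: 0.0531
finger_force: 0.4
```

The force vanishes at about 2 mm of compression, which means the cap is latched. I'll open and retreat.

Call:
step_arm --rows '[[[0,0,1,0],[0,0,1,0],[0,0,1,0],[0,0,0,0]]]' --grip 60

```text
clock: 17.38
tcp_pos: [0.5774, -0.1323, 0.0958]
ee_rot: [-0.36, 3.121, -0.0]
wrist_force: [-0.5, -0.4, -0.4]
finger_gap: 0.071
finger_force: 0.0
```

Call:
step_arm --rows '[[[0,0,10,0],[0,0,30,0],[0,0,40,0],[0,0,40,0],[-20,20,10,0],[-30,40,0,0],[-30,40,0,0],[-30,40,0,0],[-30,40,0,0],[-20,30,0,0],[0,0,0,0]]]'

```text
clock: 18.75
tcp_pos: [0.4165, 0.0789, 0.2265]
ee_rot: [-0.364, 3.119, 0.0]
wrist_force: [0.1, -0.1, 0.1]
finger_gap: 0.0711
finger_force: 0.0
```

```bash
python3 - <<'E'
from h import *
T=grab('top','top2.png');S=grab('side','side2.png')
r=np.radians;A=[(0,1),(0,-1),(1,1),(1,-1)]
for z in (.0885,.0905):
  for c,im in(('top',T),('side',S)): print(z,c,edgefit(c,yellow(im),np.array([.5774,-.1324,z+.004]),r(13.15),.031,.046,A,.002))
f=lambda im,x,y,h=45:cv2.resize(im[y-h:y+h,x-h:x+h],(400,400),interpolation=cv2.INTER_CUBIC)
cv2.imwrite('pics/e.png',np.hstack([f(T,316,162),f(S,330,210)])[:,:,::-1])
print(bot.state()['clock'],bot.state()['tcp_pos'])
E
```

```text
0.0885 top {(0, 1): (np.float64(-1.04), 119.4), (0, -1): (np.float64(0.17), 130.6), (1, 1): (np.float64(-0.09), 98.2), (1, -1): (np.float64(1.27), 163.0)}
0.0885 side {(0, 1): (np.float64(-1.49), 16.6), (0, -1): (np.float64(-6.0), 33.3), (1, 1): (np.float64(-0.52), 39.1), (1, -1): (np.float64(-0.68), 77.7)}
0.0905 top {(0, 1): (np.float64(-1.71), 119.4), (0, -1): (np.float64(-0.38), 131.1), (1, 1): (np.float64(0.17), 98.0), (1, -1): (np.float64(1.68), 163.5)}
0.0905 side {(0, 1): (np.float64(-5.44), 16.3), (0, -1): (np.float64(-6.0), 23.3), (1, 1): (np.float64(-1.98), 38.2), (1, -1): (np.float64(-1.8), 73.8)}
18.85 [0.41780812 0.0775165  0.2263281 ]
```

View pics/e.png

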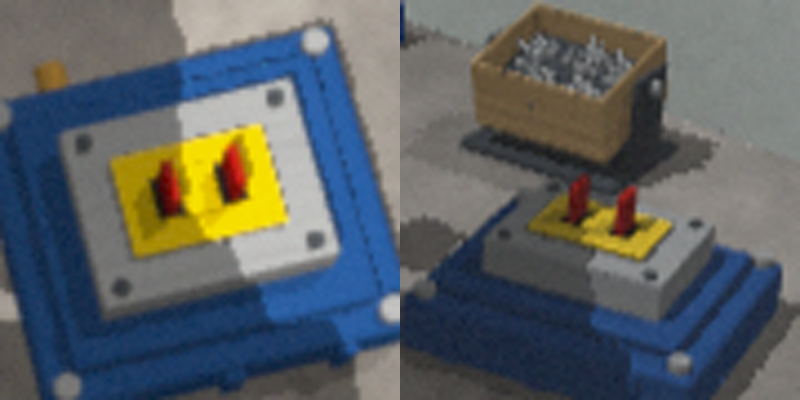

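The cap sits flat in the port with its flange close to the boss, at about (200,190) in the top crop and (600,230) in the side crop. Both tabs are sprung out and the gripper is clear, so I'm handing in.

```bash
python3 -c "from plant import close_job; print(close_job())"
```

```text
the job is handed in; nothing more can be done
None
```

The cap was fitted and handed in at about 19 s. The push-up force vanished at about 2 mm of frame compression, so it reads as latched; it looks level with both tabs out, and I moved none of the other things.

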